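# Free a locked centrifuge lid with the release rod

## Task

The power is out and the centrifuge lid is locked: draw the orange-handled release rod up out of its bore in the stand and push it through the yellow-framed slot in the sloping front panel until the latch tab behind it gives and the lid pops ajar. Then hang the used rod upright in the stand's open side notch, its collar resting on top, and let go of it. After that lift the lid all the way up to its stop, let go, and leave the tube rack, scanner and marker where they lie.

Things in the scene. Friction and masses are not known exactly. Their poses are not given: they have to be found in the camera images.
- stand: White rod stand, fixed to the bench, 100 x 170 mm steel foot. Origin under its centre on the bench, z up. A white block 72 mm (x) by 160 mm (y), 30 mm thick, its top 128 mm above the bench, is carried by a wall along its +x side; the block is open beneath. Along its y: round bore (green ring) at y = -40 mm, notch at the +y end.
- bore (a point): Centre of the bore mouth on the stand's top face (green ring); the bore is vertical, 12 mm across, through the 30 mm block. The rod starts here.
- notch (a point): Parking point in the side notch, on the stand's top face between orange stripes; axes as the stand. The notch goes through the 30 mm block, is 14 mm wide (x) and runs along y from its closed end, 20 mm to the -y side, to its open mouth, 25 mm to the +y side. The shank goes in sideways through the mouth or tip first from above; the collar then rests on the top face and the rod hangs upright.
- rod_grip (a point): Loose release rod, 190 mm long, about 80 g, starting upright in the bore. This point is on its axis in the orange handle, 158 mm above its tip. z runs from tip to handle; x and y are the normals of the handle's flat sides. Handle 18 mm square, 118 to 190 mm above the tip; black collar 26 mm across, 110 to 118 mm; steel shank 8 mm across below.
- rod_tip (a point): Centre of the rod's flat lower end. Same axes as rod_grip.
- rod_collar (a point): Centre of the underside of the rod's collar, on the rod's axis, 110 mm above its tip; it is what rests on the stand.
- slot (a point): Centre of the slot's mouth on the blue panel, 135 mm above the bench. z points out of the panel, towards the robot and up, 30 degrees from vertical; x points up the slope; y is level, along the slot. Slot 14 mm wide (x), 40 mm long (y); its straight walls run 30 mm deep along -z, so the rod must go in along -z. The red latch tab, 32 x 54 mm, lies square across the way, 50 mm below the mouth.
- latch_tab (a joint): How far the latch tab is pushed in along the slot's -z, m: 0 at rest, 0.012 at its end stop; a spring pushes back with 3 N at first, 9 N at the stop. The lid lets go at about 0.006 (push to 0.010 to be sure) and springs up by itself by about 0.4 rad. It stays there, and a stiff hinge keeps it at any angle to which it is then lifted, up to its stop at 0.95 rad (54 degrees).
- lid_lip (a point): Middle of the lower front edge of the grey lip, 110 mm wide and 10 mm thick, that sticks out 28 mm from the lid's front. x points along the lid to the hinge, y level along the edge, z out of the lid's top: straight up when shut, tilting back by the opening angle. Lift the lid with closed fingers under this edge, along its arc about the hinge; it takes 2 to 5 N.
- tube_rack: Bystander: orange rack of 16 red-capped tubes, 98 x 98 x 87 mm. Origin under its centre.
- scanner: Bystander: hand barcode scanner lying flat, 150 mm long, 36 mm high. Origin on the bench near its middle.
- marker: Bystander: blue and white marker, 140 mm long, 15 mm thick, lying flat. Origin under its middle.
- centrifuge: White centrifuge fixed to the bench, 285 mm deep, 260 mm wide, 185 mm high. Origin on the bench straight below the slot's mouth; x points to its back. It reaches from 35 mm in front of the origin to 250 mm behind. Its blue front panel slopes up to the lid. The lid is hinged at the back: the hinge line runs along y at x = 245 mm, 167 mm above the bench, 228 mm from the lip edge.
Things that resemble listed ones, but are neither listed nor needed, are in the scene too. There is more than one size of the stand; the one meant has the size given above.

How it is judged:
By the outcome, as a careful person would: the job done as asked, in the order asked, and still so for the second after the job is handed in, with the robot touching nothing.
It also fails if it takes over 69 s, if anything falls off the work surface, if the arm or the gripper's body presses on something with over 40 N, if the wrist force passes 120 N, or if a joint passes its speed limit or range.

## Robot

A 6-joint arm with a two-finger parallel gripper is mounted at the origin on the work surface. World frame = base frame: x ahead of the robot, y to its left, z up, the work surface at z = 0. Lengths are in m, angles in rad, forces in N, time in s.
With the tool pointing down it reaches from about 0.35 to 0.775 m from the base axis. Payload 5.5 kg.
Tool frame: the origin (TCP) lies at the very end of the fingers, on their centre line; the grasp point (between the pads) lies env.hold_point_z behind it (env.hold_point_z is the distance from the TCP to the grasp point, in m); z points along the fingers, y is the line along which they close (so a half turn about z gives the same grasp; the last joint's range is limited). The gripper opens to 85 mm and grips with 20 to 120 N. Pads are 22 mm wide; open, the fingers measure 114 mm over their backs; the gripper's body (76 mm by 85 mm) begins 54 mm behind the grasp point. The pads swing forward as they close: fully open they stand 13 mm farther back than shut.
Start: joints at [-1.298, 0.313, 0.046, 1.304, 0, 1.431], TCP at [0.231, -0.527, 0.231] pointing down, gripper open.
Joint ranges: [-2.76, 2.76], [-0.86, 1.69], [-1.03, 1.26], [-2.2, 2.34], [-1.47, 1.5], [-3.14, 3.14]. Speed limits (rad/s): [2.57, 2.57, 3.14, 3.14, 3.14, 3.14].

## Interface

Orientations are given as a unit quaternion [w, x, y, z].
In Python, from workcell import env gives the robot as it stands.
- The arm moves only by the tool carry_out, never from a script. Its argument "steps" is a list of rows, each a list of 3 entries, a list of its own where there are three numbers: the turn, a rotation vector about the tool's x, y, z in degrees, then the shift along the tool's x, y, z in cm, then the closure in counts, from 0 (fully open) to 255 (shut). A call has exactly 8 rows; each row is the pose to reach, as a shift and turn from the pose commanded when the call began, along the tool's axes at that moment; what a row does not reach only later rows make up. A row lasts 1/8 s, in which the tool goes at most 62.5 mm and 10.7 degrees, less where a joint would pass 70% of its speed; a pose out of reach is approached as far as the arm can. A call with a gripper value outside its range is refused whole. The fingers move at their own pace and stop on an object; "force" is the grip in N (left out, the last holds). Time passes only in rows, so rows that repeat a pose let the fingers close, or fill a call up. It gives the time, the measured TCP pose, the force, the opening and the grip force at its end, in the units of the state.
- env.get_state(): the state, without advancing time (a new reading comes with each control period).
- env.read_camera(name): name is "scene" or "top" or "wrist"; returns (picture, depth): 384x512x3 uint8, red, green, blue; 384x512 float32, m along the optical axis (not along the pixel's ray), 0 where there is no reading.
- env.get_calibration(name): a dict with "fx", "fy", "cx", "cy" (pixels), "origin" and "orientation" of the camera in the world. Camera axes: x right, y up, looking along -z (the intrinsics and any distortion apply to the point x, -y, -z); pixel columns grow to the right and rows downward; lengths in m; the calibration is good to about 2 mm. A picture is of the moment at which its call begins: read the wrist's pose just before it. get_calibration takes no time and is no camera call; for the wrist camera it gives the pose at the moment of the call.
- env.hand_in(): hands the job in; it is judged then, once.
The state is a dict: "clock": time; "joint_pos": joint angles; "qvel": joint speeds; "tau": joint torques, N m; "tcp_pos": TCP position; "orientation": TCP orientation; "wrist_force": force on the tool from outside, world axes, zero at the start; "ft_torque": the same for the moment, N m; "finger_gap": finger opening in m; "grip_force": force on a finger pad.
Only numpy, scipy, OpenCV 4.12 (cv2) and the standard library are available. Lean on these libraries where they do the work, as an engineer would, in place of code of your own. Each camera call takes 0.05 s, during which the arm holds its last target. There are 200 camera calls.

## Working session

There is one attempt and no reset: what is moved stays moved. The work goes in short steps, Python scripts to look and compute and a tool call to move; the robot and the scene stay as the last step left them, time stands still between calls to the robot, and variables do not carry over. Pictures are saved under pics/ and viewed, at most 10 in all, crops included, and the job is handed in when it is done.

Besides the shell and the picture viewer there is one more tool, called as name(argument=value, ...), one argument or row to a line, values as JSON. carry_out: Moves the arm, as the interface text tells. Its arguments: {"type":"object","properties":{"steps":{"type":"array","items":{"type":"array"}},"force":{"type":"number"}},"required":["steps"]}

```bash
ls; mkdir -p pics
cat > h.py <<'E'
import numpy as np, cv2
from scipy.spatial.transform import Rotation as R
from workcell import env
def q(o): return R.from_quat([o[1],o[2],o[3],o[0]])
def shot(name,fn=None):
    c=env.get_calibration(name); im,d=env.read_camera(name)
    if fn: cv2.imwrite('pics/'+fn,im[:,:,::-1])
    return c,im,d
def cloud(c,d):
    v,u=np.mgrid[0:384,0:512]
    P=np.stack([(u-c['cx'])/c['fx']*d,-(v-c['cy'])/c['fy']*d,-d],-1)
    W=P@q(c['orientation']).as_matrix().T+np.array(c['origin'])
    W[d==0]=np.nan
    return W
E
python3 - <<'E'
from h import *
for n in ['scene','top']:
    c,im,d=shot(n,n+'0.png'); print(c)
    np.savez('pics/'+n+'0.npz',W=cloud(c,d),im=im)
a=cv2.imread('pics/scene0.png');b=cv2.imread('pics/top0.png')
print(env.get_state(),env.hold_point_z)
E
```

```text
pics
{'fx': 369.82532864267205, 'fy': 369.82532864267205, 'cx': 254.08644997916838, 'cy': 191.66446877689137, 'origin': array([ 1.03265656, -0.32775948,  1.03663042]), 'orientation': array([0.82294014, 0.2677738 , 0.14534638, 0.47952179])}
{'fx': 436.09852663680596, 'fy': 436.09852663680596, 'cx': 261.08105255987863, 'cy': 183.4595645064233, 'origin': array([ 0.11507089, -0.01501199,  1.81398631]), 'orientation': array([ 0.73494015,  0.07701065, -0.07092512, -0.67000146])}
{'clock': 0.1, 'joint_pos': array([-1.29760885e+00,  3.13958589e-01,  4.50931796e-02,  1.30358499e+00,
       -9.88170073e-06,  1.43117890e+00]), 'qvel': array([ 0.00149281, -0.00154577,  0.00329351, -0.00035342,  0.00153128,
        0.0001889 ]), 'tau': array([ 2.47364129e-03, -4.81724131e+01,  2.99244887e+01,  1.27204732e-02,
       -1.02056022e-04,  2.05535109e-06]), 'tcp_pos': array([ 0.23053561, -0.52627228,  0.23047933]), 'orientation': array([-8.24863712e-04,  9.78774193e-01,  2.04939979e-01, -6.01224807e-05]), 'wrist_force': array([-0.41300694, -0.29625556, -0.08652867]), 'ft_torque': array([-0.04904478,  0.01501007, -0.01237334]), 'grip_force': 0.0, 'finger_gap': 0.08546477526056875} 0.0187
```

View pics/scene0.png

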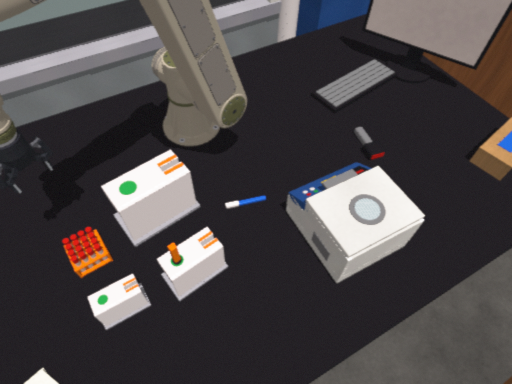

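View pics/top0.png

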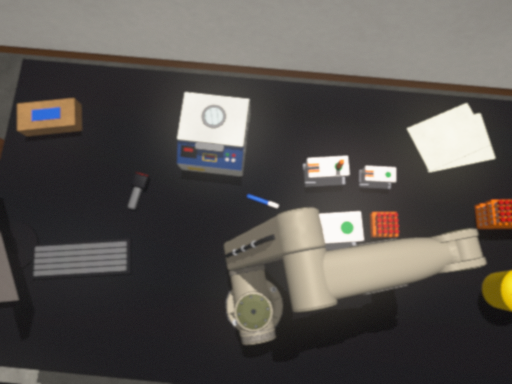

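The scene picture shows three stand-like blocks: large (150,190), middle with the orange rod (193,262), and small (118,300). The centrifuge is at (355,220) and the marker at (245,202). The rod can only be the one at (174,252). I'll measure stand sizes and poses next.

```bash
cat > m.py <<'E'
from h import *
from scipy import ndimage
def rect(pts):
    return cv2.minAreaRect((pts[:,:2]*1000).astype(np.float32))
for n in ['scene','top']:
    f=np.load(f'pics/{n}0.npz');W=f['W'];im=f['im']
    z=W[...,2]
    for lo,hi in ((.08,.118),(.118,.138),(.138,.26)):
        white=(im.min(-1)>150)
        m=(z>lo)&(z<hi)&(W[...,0]>.2)
        # horizontal faces only
        gz=ndimage.maximum_filter(z,3)-ndimage.minimum_filter(z,3)
        lab,k=ndimage.label(m&(gz<.006))
        for i in range(1,k+1):
            p=W[lab==i]
            if len(p)>60: print(n,lo,len(p),p.mean(0).round(3),np.median(p[:,2]).round(4),rect(p))
    hsv=cv2.cvtColor(im,cv2.COLOR_RGB2HSV)
    for nm,a,b in (('green',(45,120,60),(80,255,255)),('yellow',(24,150,120),(34,255,255)),('orange',(6,180,150),(18,255,255)),('blue',(105,120,60),(125,255,255))):
        lab,k=ndimage.label(cv2.inRange(hsv,a,b),np.ones((3,3)))
        for i in range(1,k+1):
            mm=lab==i
            if mm.sum()>5:
                p=W[mm]; v,u=np.nonzero(mm); print(n,nm,mm.sum(),(u.mean().round(),v.mean().round()),np.nanmean(p,0).round(3),np.nanmax(p[:,2]).round(3))
E
python3 m.py
python3 - <<'E'
import cv2,numpy as np
a=cv2.imread('pics/scene0.png')
x=cv2.resize(a[225:300,145:235],None,fx=4.4,fy=4.4,interpolation=2);y=cv2.resize(a[155:280,280:430],None,fx=2.64,fy=2.64,interpolation=2)
cv2.imwrite('pics/c1.png',np.hstack([x,y[:x.shape[0]]]))
E
```

```text
scene 0.08 600 [ 0.569 -0.463  0.098] 0.0983 ((567.4095458984375, -457.5805358886719), (55.86567687988281, 115.39877319335938), 1.9844741821289062)
scene 0.118 61 [ 0.54  -0.194  0.129] 0.1294 ((540.32861328125, -192.14175415039062), (24.25444221496582, 29.310436248779297), 6.2911787033081055)
scene 0.118 778 [ 0.577 -0.252  0.129] 0.1289 ((570.2515258789062, -241.37744140625), (72.26727294921875, 152.68431091308594), 8.642202377319336)
scene 0.138 1659 [ 0.323 -0.272  0.183] 0.1829 ((321.1612854003906, -260.47918701171875), (105.3536148071289, 219.4511260986328), 9.177996635437012)
scene 0.138 4634 [0.71  0.224 0.187] 0.1867 ((693.04541015625, 227.935546875), (254.58335876464844, 222.32948303222656), 88.41437530517578)
scene green 165 (np.float64(127.0), np.float64(187.0)) [ 0.325 -0.318  0.183] 0.188
scene green 6 (np.float64(316.0), np.float64(191.0)) [0.578 0.161 0.15 ] 0.153
scene green 32 (np.float64(177.0), np.float64(262.0)) [ 0.579 -0.284  0.131] 0.141
scene green 62 (np.float64(102.0), np.float64(299.0)) [ 0.565 -0.489  0.099] 0.102
scene orange 37 (np.float64(166.0), np.fl
[... 2428 characters left out ...]
5 (np.float64(500.0), np.float64(224.0)) [ 0.4  -0.92  0.13] 0.147
top orange 6 (np.float64(390.0), np.float64(229.0)) [ 0.35  -0.518  0.061] 0.088
top orange 8 (np.float64(385.0), np.float64(234.0)) [ 0.326 -0.498  0.057] 0.091
top orange 11 (np.float64(390.0), np.float64(235.0)) [ 0.327 -0.521  0.05 ] 0.092
top orange 9 (np.float64(396.0), np.float64(234.0)) [ 0.331 -0.541  0.059] 0.091
top blue 280 (np.float64(45.0), np.float64(114.0)) [0.699 0.949 0.077] 0.087
top blue 395 (np.float64(211.0), np.float64(161.0)) [0.546 0.224 0.126] 0.16
top blue 11 (np.float64(229.0), np.float64(151.0)) [0.588 0.154 0.152] 0.159
top blue 121 (np.float64(257.0), np.float64(199.0)) [0.432 0.031 0.008] 0.023
```

View pics/c1.png

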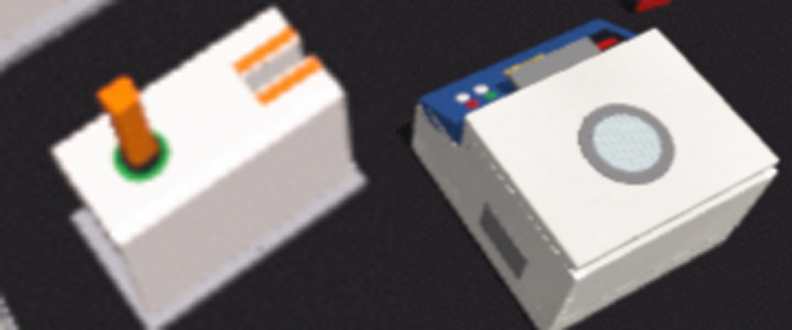

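The crop confirms the choice: the rod stands in the bore of the middle stand, whose top measures about 72 x 155 mm at z 0.129. The slot is hidden behind the lip. I'll work out the first move.

```bash
cat >> h.py <<'E'
def tool(st=None):
    s=st or env.get_state(); return np.array(s['tcp_pos']),q(s['orientation'])
def plan(p,Rt,p0=None,R0=None):
    """turn (deg rotvec) and shift (cm) in current tool axes"""
    if p0 is None: p0,R0=tool()
    print('turn',(R0.inv()*Rt).as_rotvec(degrees=True).round(1),'shift',(R0.inv().apply(np.array(p)-p0)*100).round(2))
def down(yaw,pitch=0):
    """tool x at world yaw, tool z down, then tilted forward (towards +x for yaw 90) by pitch deg about tool x"""
    y=np.radians(yaw); x=np.array([np.cos(y),np.sin(y),0]);z=np.array([0,0,-1.])
    return R.from_matrix(np.stack([x,np.cross(z,x),z],1))*R.from_euler('x',pitch,degrees=True)
E
python3 - <<'E'
from h import *
p,r=tool();c=env.get_calibration('wrist')
print('cam in tool',r.inv().apply(c['origin']-p).round(3),(r.inv()*q(c['orientation'])).as_matrix().round(2), c['fx'],c['cx'],c['cy'])
plan([.50,-.24,.38],down(100))
print(down(100,30).as_matrix().round(2), r.as_matrix().round(2))
E
```

```text
cam in tool [ 0.082  0.    -0.142] [[-0.    0.95  0.32]
 [ 1.    0.    0.  ]
 [-0.    0.32 -0.95]] 332.3181648929286 260.51181603191145 189.88642594490233
turn [ -0.1  -0.1 -76.3] shift [ 36.17 -15.44 -14.92]
[[-0.17  0.85 -0.49]
 [ 0.98  0.15 -0.09]
 [ 0.   -0.5  -0.87]] [[ 0.92  0.4  -0.  ]
 [ 0.4  -0.92  0.  ]
 [ 0.   -0.   -1.  ]]
```

carry_out(
  steps=[
    [[0,0,-9.5],[4.5,-1.8,-3],0],
    [[0,0,-19],[10,-4,-6],0],
    [[0,0,-28.5],[16,-6,-9],0],
    [[0,0,-38],[21.5,-8.2,-12],0],
    [[0,0,-47.5],[27,-10.3,-15],0],
    [[0,0,-57],[32.5,-12.5,-15],0],
    [[0,0,-66.5],[38,-14.6,-15],0],
    [[0,0,-76],[43,-16.7,-15],0],
  ],
  force=60,
)

```text
clock: 1.1
tcp_pos: [0.5574, -0.2012, 0.3812]
orientation: [0.0, 0.643, 0.766, -0.0]
wrist_force: [0.2, -0.5, 0.4]
finger_gap: 0.0852
grip_force: 0.0
```

Run:
```python
from h import *
p,r=tool(); print(p,r.as_matrix().round(2),env.get_state()['joint_pos'].round(2))
c,im,d=shot('wrist','w1.png'); np.savez('pics/w1.npz',W=cloud(c,d),im=im)
```

```text
[ 0.55737319 -0.20119747  0.3811576 ] [[-0.17  0.98 -0.  ]
 [ 0.98  0.17 -0.  ]
 [-0.   -0.   -1.  ]] [-0.48  0.37  0.49  1.69 -0.    0.92]
```

View pics/w1.png

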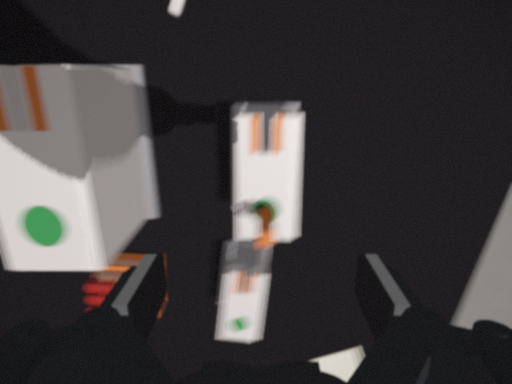

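The picture shows the stand's top at (268,165), the notch between orange stripes at (266,132), the bore's green ring at (263,209) and the orange handle at (264,235). I'll measure them.

```bash
cat > m2.py <<'E'
from h import *
import sys
from scipy import ndimage
c,im,d=shot('wrist',sys.argv[1]+'.png'); W=cloud(c,d)
z=W[...,2];hsv=cv2.cvtColor(im,cv2.COLOR_RGB2HSV)
box=(abs(W[...,0]-.56)<.08)&(abs(W[...,1]+.24)<.11)
m=box&(z>.121)&(z<.136)
p=W[m]; print('top',m.sum(),cv2.minAreaRect((p[:,:2]*1000).astype(np.float32)),np.median(p[:,2]))
for nm,a,b in (('green',(45,100,40),(80,255,255)),('orange',(3,130,90),(20,255,255))):
    lab,k=ndimage.label((cv2.inRange(hsv,a,b)>0)&box,np.ones((3,3)))
    for i in range(1,k+1):
        mm=lab==i
        if mm.sum()>15:
            p=W[mm];v,u=np.nonzero(mm);r=cv2.minAreaRect((p[:,:2]*1000).astype(np.float32))
            print(nm,mm.sum(),u.mean().round(),v.mean().round(),np.nanmedian(p,0).round(4),np.nanmax(p[:,2]).round(3),np.round(r[0],1),np.round(r[1],1),round(r[2],1))
o=(cv2.inRange(hsv,(3,130,90),(20,255,255))>0)&box
for lo,hi in ((.14,.16),(.16,.18),(.18,.20),(.203,.222)):
    p=W[o&(z>lo)&(z<hi)]
    if len(p)>4: r=cv2.minAreaRect((p[:,:2]*1000).astype(np.float32)); print('handle',lo,len(p),np.median(p,0).round(4),np.round(r[0],1),np.round(r[1],1),round(r[2],1))
E
python3 m2.py w2
```

```text
top 6627 ((568.3981323242188, -242.79669189453125), (76.87132263183594, 160.7263946533203), 8.544473648071289) 0.12719814145077224
green 129 255.0 214.0 [ 0.5691 -0.2744  0.1279] 0.136 [ 569.8 -279.7] [30.3 22.3] 16.3
orange 192 245.0 142.0 [ 0.5426 -0.1874  0.1277] 0.13 [ 542.8 -188.8] [ 6.1 40.2] 9.7
orange 184 269.0 143.0 [ 0.5704 -0.1843  0.1275] 0.131 [ 570.4 -184.4] [ 6.4 41. ] 8.2
orange 564 254.0 235.0 [ 0.57   -0.2748  0.1964] 0.209 [ 570.5 -281.8] [18.6 17.5] 10.1
handle 0.14 88 [ 0.5696 -0.274   0.1505] [ 569.3 -274. ] [16.2  1.8] 14.3
handle 0.16 100 [ 0.5698 -0.2739  0.1696] [ 569.7 -273.8] [15.3  1.4] 12.3
handle 0.18 91 [ 0.5686 -0.274   0.1899] [ 569.4 -273.9] [13.5  1.6] 12.8
handle 0.203 246 [ 0.571 -0.282  0.207] [ 571.2 -281.7] [17.1 17.5] 10.3
```

Run:
```python
from h import *
print(tool()[0])
plan([.571,-.2815,.24],down(100.5)); plan([.571,-.2815,.157],down(100.5))
```

```text
[ 0.5592775  -0.197934    0.37989766]
turn [-0.  -0.1 -0.3] shift [-8.46 -0.32 13.97]
turn [-0.  -0.1 -0.3] shift [-8.48 -0.32 22.27]
```

carry_out(
  steps=[
    [[0,0,-0.3],[-4.2,-0.2,2],0],
    [[0,0,-0.3],[-8.5,-0.3,6],0],
    [[0,0,-0.3],[-8.5,-0.3,11],0],
    [[0,0,-0.3],[-8.5,-0.3,15],0],
    [[0,0,-0.3],[-8.5,-0.3,18],0],
    [[0,0,-0.3],[-8.5,-0.3,21],0],
    [[0,0,-0.3],[-8.5,-0.3,22.2],0],
    [[0,0,-0.3],[-8.5,-0.3,22.2],0],
  ],
)

```text
clock: 2.2
tcp_pos: [0.5667, -0.287, 0.1586]
orientation: [-0.001, 0.643, 0.766, -0.0]
wrist_force: [-0.0, 0.5, 0.5]
finger_gap: 0.0856
grip_force: 0.0
```

carry_out(
  steps=[
    [[0,0,0],[0,0,0],255],
    [[0,0,0],[0,0,0],255],
    [[0,0,0],[0,0,0],255],
    [[0,0,0],[0,0,0],255],
    [[0,0,0],[0,0,0],255],
    [[0,0,0],[0,0,0],255],
    [[0,0,0],[0,0,-0.5],255],
    [[0,0,0],[0,0,-1],255],
  ],
)

```text
clock: 3.2
tcp_pos: [0.5688, -0.2867, 0.1689]
orientation: [0.001, 0.643, 0.766, 0.001]
wrist_force: [7.0, 0.0, -4.1]
finger_gap: 0.0173
grip_force: 58.7
```

Run:
```python
from h import *
for i in range(4):
    s=env.get_state(); print(s['clock'],s['tcp_pos'].round(4),s['orientation'].round(4),s['joint_pos'].round(4),s['wrist_force'].round(1),s['qvel'].round(3)); env.read_camera('scene')
```

```text
3.2 [ 0.5688 -0.2867  0.1689] [6.000e-04 6.429e-01 7.660e-01 1.000e-03] [-0.5938  0.4547  0.1017  1.2164  0.0018  0.8027] [ 7.   0.  -4.1] [ 0.    -0.018  0.072  0.09  -0.001  0.002]
3.25 [ 0.5688 -0.2869  0.1697] [0.0009 0.6429 0.766  0.0009] [-0.5938  0.4541  0.1026  1.2174  0.0017  0.8027] [ 5.3  0.9 -0.9] [ 0.001 -0.005 -0.005 -0.002 -0.     0.001]
3.3 [ 0.5688 -0.2868  0.1696] [0.0009 0.6429 0.766  0.0009] [-0.5938  0.4541  0.1024  1.2171  0.0017  0.8027] [5.6 2.  1.1] [ 0.001 -0.003 -0.003 -0.004 -0.002  0.   ]
3.35 [ 0.5688 -0.2868  0.1696] [0.0009 0.6429 0.766  0.0009] [-0.5938  0.454   0.1023  1.217   0.0017  0.8027] [ 5.   1.7 -0.3] [ 0.001 -0.001 -0.002  0.002 -0.001 -0.001]
```

carry_out(
  steps=[
    [[0,0,0],[0,0,-2],255],
    [[0,0,0],[0,0,-4],255],
    [[0,0,0],[0,0,-6.5],255],
    [[0,0,0],[0,0,-9],255],
    [[0,0,0],[0,0,-12],255],
    [[0,0,0],[0,0,-15],255],
    [[0,0,0],[0,0,-17],255],
    [[0,0,0],[0,0,-17],255],
  ],
  force=90,
)

```text
clock: 4.4
tcp_pos: [0.5673, -0.2875, 0.3404]
orientation: [0.001, 0.643, 0.766, -0.0]
wrist_force: [0.1, -0.3, -1.2]
finger_gap: 0.0166
grip_force: 88.7
```

Run:
```python
from h import *
env.read_camera('scene')
c,im,d=shot('wrist','w3.png'); s=env.get_state(); print(s['tcp_pos'],s['wrist_force'].round(1),s['finger_gap'])
np.savez('pics/w3.npz',W=cloud(c,d),im=im,p=s['tcp_pos'],o=s['orientation'])
```

```text
[ 0.56695981 -0.28704782  0.33810497] [-0.5  0.5 -1.4] 0.016747828328810666
```

View pics/w3.png

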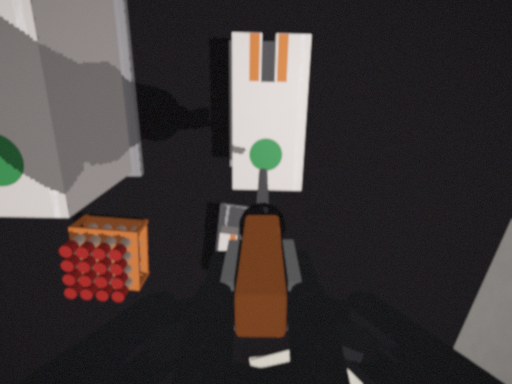

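The rod is held: handle at (262,275), collar (262,220), shank running up to about (263,165). The stand now shows clear: stripes at (255,57) and (282,57), bore disc at (265,154). I'll fit the rod's axis in the tool frame and refine bore and notch.

```bash
cat > rod.py <<'E'
from h import *
import sys
f=np.load(f'pics/{sys.argv[1]}.npz');W=f['W'];im=f['im'];p=f['p'];r=q(f['o'])
T=(r.inv().apply((W-p).reshape(-1,3))).reshape(W.shape)*1000
hsv=cv2.cvtColor(im,cv2.COLOR_RGB2HSV)
near=(abs(T[...,0])<40)&(abs(T[...,1])<30)
o=(cv2.inRange(hsv,(3,130,60),(20,255,255))>0)&near&(T[...,2]<60)
print('handle z range',np.percentile(T[o][:,2],[1,99]).round(1))
for lo in range(-50,30,10):
    m=o&(T[...,2]>=lo)&(T[...,2]<lo+10)
    if m.sum()>10: t=T[m]; print('h',lo,m.sum(),'x pct',np.percentile(t[:,0],[5,50,95]).round(1),'y',np.percentile(t[:,1],[2,50,98]).round(1))
m=near&(T[...,2]>38)&(T[...,2]<140)&~o
for lo in range(15,150,10):
    k=near&~o&(T[...,2]>=lo)&(T[...,2]<lo+10)
    if k.sum()>4: t=T[k]; print('s',lo,k.sum(),'x max',np.percentile(t[:,0],[50,95]).round(1),'y',np.percentile(t[:,1],[2,50,98]).round(1))
z=W[...,2]
box=(abs(W[...,0]-.56)<.08)&(abs(W[...,1]+.24)<.11)&(abs(z-.128)<.012)
print('top',cv2.minAreaRect((W[box][:,:2]*1000).astype(np.float32)))
from scipy import ndimage
for nm,a,b in (('green',(45,100,40),(80,255,255)),('orange',(3,130,60),(20,255,255))):
    lab,k=ndimage.label((cv2.inRange(hsv,a,b)>0)&box)
    for i in range(1,k+1):
        mm=lab==i
        if mm.sum()>30: q_=W[mm]; print(nm,mm.sum(),(q_.mean(0)*1000).round(1),np.round(cv2.minAreaRect((q_[:,:2]*1000).astype(np.float32))[1:][0],1),cv2.minAreaRect((q_[:,:2]*1000).astype(np.float32))[2])
E
python3 rod.py w3
```

```text
handle z range [-49.4  20.4]
h -50 2799 x pct [-3.1  7.2 12.8] y [-8.2  0.2  8.7]
h -40 761 x pct [ 5.  12.4 13. ] y [-9.6  0.2 10.1]
h -30 560 x pct [11.5 12.4 13. ] y [-8.   0.6  9.2]
h -20 454 x pct [11.5 12.4 12.9] y [-7.9  0.6  9.2]
h -10 394 x pct [11.3 12.4 12.8] y [-8.   0.7  9.5]
h 0 311 x pct [11.7 12.4 12.9] y [-7.6  1.1  9.3]
h 10 263 x pct [11.7 12.4 12.8] y [-7.5  0.7  9.4]
h 20 63 x pct [ 0.3 11.9 12.6] y [-9.2  3.4 11.6]
s 15 400 x max [12.1 15.6] y [-11.3   1.3  13.3]
s 25 163 x max [14.5 16.2] y [-10.8   1.3  12.9]
s 55 53 x max [6.9 7.4] y [-1.8  1.5  4.8]
s 65 57 x max [6.7 7.4] y [-1.9  2.2  5.6]
s 75 48 x max [6.8 7.4] y [-2.   1.5  5.1]
s 85 42 x max [6.7 7.3] y [-2.1  1.6  5.3]
s 95 38 x max [6.7 7.4] y [-1.4  2.4  5.5]
s 105 34 x max [6.7 7.2] y [-1.5  2.5  5.7]
s 115 31 x max [6.6 7.1] y [-1.5  1.8  5.9]
s 125 27 x max [6.4 7.1] y [-1.6  2.6  6.1]
s 135 17 x max [6.6 7. ] y [-0.5  2.7  6.2]
top ((568.3629760742188, -242.82394409179688), (77.19193267822266, 160.07615661621094), 8.485225677490234)
green 676 [ 571.7 -282.5  127.6] [31.7 31.1] 12.388051986694336
orange 344 [ 543.4 -187.9  127.6] [ 7.4 41.5] 7.845138072967529
orange 343 [ 571.  -183.9  127.6] [ 7.6 41.7] 8.202018737792969
```

Run:
```python
from h import *
from scipy import ndimage
for n in ['top','scene']:
    f=np.load(f'pics/{n}0.npz');W=f['W'];im=f['im'];hsv=cv2.cvtColor(im,cv2.COLOR_RGB2HSV)
    box=(abs(W[...,0]-.56)<.1)&(abs(W[...,1]-.22)<.16)
    b=(cv2.inRange(hsv,(100,100,40),(128,255,255))>0)&box&(W[...,2]>.1)&(W[...,2]<.155)
    P=W[b];c=P.mean(0)
    for _ in range(3):
        u,s,v=np.linalg.svd(P-c);nn=v[2]*np.sign(v[2][2]);e=(P-c)@nn;P=P[abs(e)<.004];c=P.mean(0)
    print(n,len(P),c.round(4),nn.round(3),'yaw',np.degrees(np.arctan2(-nn[1],-nn[0])).round(1),'tilt',np.degrees(np.arccos(nn[2])).round(1))
    y=(cv2.inRange(hsv,(20,60,60),(38,255,255))>0)&box
    v,u=np.nonzero(y);print('yellow',y.sum(),u,v,np.nanmean(W[y],0).round(4) if y.any() else '')
    lid=(abs(W[...,2]-.186)<.008)&(abs(W[...,0]-.7)<.2)&(abs(W[...,1]-.22)<.2)
    lab,k=ndimage.label(lid);L=lab==1+np.argmax(ndimage.sum(lid,lab,range(1,k+1)))
    h=cv2.minAreaRect((W[L][:,:2]*1000).astype(np.float32));print(h)
```

```text
top 344 [0.5499 0.2223 0.1298] [-0.495  0.015  0.869] yaw -1.7 tilt 29.7
yellow 65 [203 210 215 203 203 203 203 206 207 208 209 215 216 214 215 188 189 190
 191 192 193 194 195 188 189 190 191 192 193 194 195 196 197 198 199 200
 201 202 189 190 191 192 193 194 195 196 197 198 199 200 201 202 203 204
 193 195 196 197 198 199 200 201 202 203 204] [154 154 155 156 157 158 159 160 160 160 160 160 160 161 161 167 167 167
 167 167 167 167 167 168 168 168 168 168 168 168 168 168 168 168 168 168
 168 168 169 169 169 169 169 169 169 169 169 169 169 169 169 169 169 169
 170 170 170 170 170 170 170 170 170 170 170] [0.5314 0.279  0.0775]
((689.927001953125, 226.86688232421875), (260.4280700683594, 230.08087158203125), 88.6258316040039)
scene 454 [0.547  0.2175 0.128 ] [-0.495  0.01   0.869] yaw -1.2 tilt 29.7
yellow 13 [333 334 335 332 333 324 325 326 322 323 324 321 322] [176 176 176 177 177 180 180 180 181 181 181 182 182] [0.5582 0.2193 0.1463]
((693.1209106445312, 229.07614135742188), (261.7893371582031, 229.28147888183594), 88.4534912109375)
```

```bash
cat >> h.py <<'E'
TIP=np.array([3.2,2.6,140.5])/1000; ROT=R.from_euler('x',.78,degrees=True)
def tcp_for_tip(tip,Rt): return np.array(tip)-Rt.apply(TIP)
def slotR(psi=-1.5): return down(90+psi,-30)*ROT
E
python3 - <<'E'
from h import *
Rt=slotR(); zs=np.array([-.4998,.0131,.866])
t=tcp_for_tip(np.array([.559,.229,.135])+.075*zs,Rt); print(tool()[0],t, -Rt.apply([0,.0136,1]))
plan(t,Rt)
print(env.get_state()['joint_pos'])
E
```

```text
[ 0.56695981 -0.28704782  0.33810497] [0.45059927 0.2286384  0.32130239] [-0.49986241  0.01308936  0.86611269]
turn [-29.2  -3.   11.2] shift [52.8  -2.56  1.73]
[-5.94613376e-01  4.50090989e-01  5.06855118e-01  1.62939322e+00
 -5.86338992e-04  8.02680611e-01]
```

carry_out(
  steps=[
    [[0,0,0],[4,-0.2,0],255],
    [[0,0,0],[10,-0.5,0],255],
    [[0,0,0],[16,-0.8,0],255],
    [[0,0,0],[22,-1.1,0],255],
    [[0,0,0],[28,-1.4,0],255],
    [[0,0,0],[34,-1.7,0],255],
    [[0,0,0],[40,-2,0],255],
    [[0,0,0],[44,-2.2,0],255],
  ],
)

```text
clock: 5.5
tcp_pos: [0.4678, 0.1446, 0.3378]
orientation: [-0.001, 0.642, 0.766, -0.001]
wrist_force: [1.3, -0.2, -1.0]
finger_gap: 0.0169
grip_force: 88.6
```

carry_out(
  steps=[
    [[-6,-0.6,2.3],[2,-0.1,0.3],255],
    [[-12,-1.2,4.6],[4,-0.2,0.6],255],
    [[-18,-1.8,6.9],[6,-0.3,1],255],
    [[-24,-2.5,9.2],[8,-0.3,1.4],255],
    [[-29.2,-3,11.2],[8.8,-0.4,1.7],255],
    [[-29.2,-3,11.2],[8.8,-0.4,1.7],255],
    [[-29.2,-3,11.2],[8.8,-0.4,1.7],255],
    [[-29.2,-3,11.2],[8.8,-0.4,1.7],255],
  ],
)

```text
clock: 6.5
tcp_pos: [0.4515, 0.2281, 0.3225]
orientation: [0.182, 0.693, 0.675, 0.176]
wrist_force: [0.4, 0.5, -0.4]
finger_gap: 0.017
grip_force: 88.5
```

Run:
```python
from h import *
c,im,d=shot('wrist','w4.png'); s=env.get_state(); print(s['tcp_pos'],s['joint_pos'].round(2),tool()[1].as_matrix().round(3))
np.savez('pics/w4.npz',W=cloud(c,d),im=im,p=s['tcp_pos'],o=s['orientation'])
```

```text
[0.45156017 0.2281084  0.32251328] [ 0.44 -0.19 -0.41  0.9  -0.22  1.99] [[ 0.028  0.872  0.489]
 [ 1.    -0.023 -0.015]
 [-0.001  0.489 -0.872]]
```

View pics/w4.png

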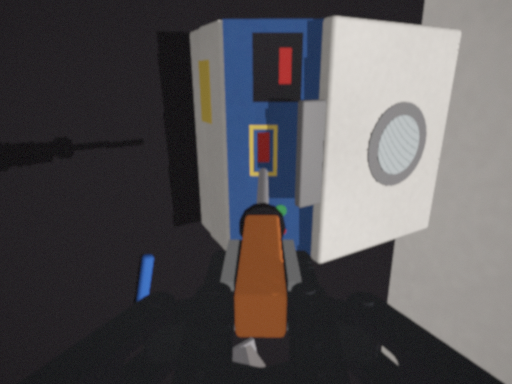

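The yellow frame is at (263,150) with the red latch tab visible inside; the shank's tip is near (263,172). The black window at (277,67) is a different thing. I'll measure the slot and how far off the rod is.

```bash
cat > slot.py <<'E'
from h import *
from scipy import ndimage
f=np.load('pics/w4.npz');W=f['W'];im=f['im'];p=f['p'];r=q(f['o']);hsv=cv2.cvtColor(im,cv2.COLOR_RGB2HSV)
b=(cv2.inRange(hsv,(105,120,40),(125,255,255))>0);b[:,:215]=0;b[:20]=0;b[250:]=0
P=W[b];P=P[np.isfinite(P[:,0])&(P[:,2]>.1)&(P[:,2]<.16)];c=np.median(P,0)
for _ in range(4):
    u,s,v=np.linalg.svd(P-c,full_matrices=False);nn=v[2]*np.sign(v[2][2]);e=(P-c)@nn;P=P[abs(e)<.004];c=P.mean(0)
print(len(P),nn.round(4),'yaw',np.degrees(np.arctan2(-nn[1],-nn[0])),'tilt',np.degrees(np.arccos(nn[2])))
y=cv2.inRange(hsv,(20,100,80),(38,255,255));y[:, :235]=0;y[:,295:]=0;y[:110]=0;y[190:]=0
lab,k=ndimage.label(y,np.ones((3,3)));i=1+np.argmax(ndimage.sum(y>0,lab,range(1,k+1)))
m=lab==i;Y=W[m];Y=Y[np.isfinite(Y[:,0])];Y=Y[abs((Y-c)@nn)<.006]
ax=np.array([nn[2],0,-nn[0]]);yy=np.cross(nn,[nn[2],0,-nn[0]]);yy/=np.linalg.norm(yy);xx=np.cross(yy,nn)
A=np.stack([(Y-c)@xx,(Y-c)@yy],1)*1000;h=cv2.minAreaRect(A.astype(np.float32));print(h,m.sum())
v,u=np.nonzero(m);print(u.min(),u.max(),v.min(),v.max())
S=c+(xx*h[0][0]+yy*h[0][1])/1000;print('slot',S.round(4),'at z=.135 check')
tip=p+r.apply(TIP);d=tip-S;print('tip rel slot x,y,z mm',(np.array([d@xx,d@yy,d@nn])*1000).round(1),'rod dir',r.apply([0,.0136,1]).round(4))
lid=(abs(W[...,2]-.186)<.008)&(W[...,0]>.5);print('lid',cv2.minAreaRect((W[lid][:,:2]*1000).astype(np.float32)))
np.savez('slot.npz',S=S,n=nn,x=xx,y=yy)
E
python3 slot.py; python3 rod.py w4 | head -22
```

```text
10159 [-0.4994  0.0127  0.8663] yaw -1.4602234468554842 tilt 29.971133645192516
((-1.2761306762695312, -27.88094139099121), (56.37228775024414, 29.11301040649414), 88.90238952636719) 433
250 276 125 175
slot [0.5602 0.2312 0.1341] at z=.135 check
tip rel slot x,y,z mm [ 0.9 -3.  76.9] rod dir [ 0.5008 -0.0151 -0.8656]
lid ((690.5038452148438, 228.8585205078125), (259.43731689453125, 229.5213623046875), 88.46136474609375)
handle z range [-48.5  23.3]
h -50 2725 x pct [-2.9  7.2 13. ] y [-8.7 -0.3  8.2]
h -40 788 x pct [ 5.9 12.7 13.3] y [-10.1  -0.3   9.5]
h -30 589 x pct [11.5 12.7 13.2] y [-8.9  0.1  8.8]
h -20 471 x pct [11.5 12.7 13.3] y [-8.7  0.1  8.8]
h -10 387 x pct [11.7 12.6 13.1] y [-8.4  0.1  8.8]
h 0 317 x pct [12.  12.7 13.1] y [-8.2  0.1  8.8]
h 10 271 x pct [11.9 12.6 13.1] y [-8.1  0.6  8.8]
h 20 118 x pct [ 1.  12.3 13. ] y [-9.8  1.7 11. ]
s 15 277 x max [12.6 15.8] y [-11.9   0.7  12.8]
s 25 251 x max [14.2 16.5] y [-11.6   0.1  12.5]
s 55 51 x max [7.2 7.7] y [-2.4  0.8  4.2]
s 65 57 x max [6.9 7.7] y [-2.5  0.9  4.8]
s 75 46 x max [7.1 7.7] y [-2.6  0.9  4.5]
s 85 42 x max [7.  7.6] y [-2.7  1.   4.7]
s 95 38 x max [6.9 7.6] y [-2.3  1.7  4.8]
s 105 36 x max [7.  7.6] y [-2.1  1.   5. ]
s 115 34 x max [7.1 7.6] y [-2.2  1.9  5.2]
s 125 28 x max [6.9 7.4] y [-2.3  1.5  5.4]
s 135 17 x max [7.  7.4] y [-2.1  2.   5.2]
top ((0.0, 0.0), (0.0, 0.0), 0.0)
```

carry_out(
  steps=[
    [[0,0,0],[0.3,0,2],255],
    [[0,0,0],[0.3,0,4],255],
    [[0,0,0],[0.3,0.1,6],255],
    [[0,0,0],[0.3,0.1,7],255],
    [[0,0,0],[0.3,0.1,8],255],
    [[0,0,0],[0.3,0.1,9],255],
    [[0,0,0],[0.3,0.1,10],255],
    [[0,0,0],[0.3,0.1,10],255],
  ],
)

```text
clock: 7.55
tcp_pos: [0.5002, 0.2299, 0.2346]
orientation: [0.181, 0.693, 0.675, 0.175]
wrist_force: [1.2, -1.1, -0.6]
finger_gap: 0.0166
grip_force: 88.4
```

carry_out(
  steps=[
    [[0,0,0],[0,0,1],255],
    [[0,0,0],[0,0,2],255],
    [[0,0,0],[0,0,2.6],255],
    [[0,0,0],[0,0,3],255],
    [[0,0,0],[0,0,3.4],255],
    [[0,0,0],[0,0,3.75],255],
    [[0,0,0],[0,0,3.75],255],
    [[0,0,0],[0,0,3.75],255],
  ],
)

```text
clock: 8.55
tcp_pos: [0.5187, 0.2296, 0.2031]
orientation: [0.182, 0.693, 0.675, 0.176]
wrist_force: [-5.6, -1.2, 5.7]
finger_gap: 0.0172
grip_force: 89.7
```

```bash
cat > lid.py <<'E'
from h import *
c,im,d=shot('scene');W=cloud(c,d)
m=(abs(W[...,1]-.225)<.10)&(W[...,0]>.58)&(W[...,0]<.79)&(W[...,2]>.17)
A=W[m];A=A[(im[m].min(1)>150)]
k=np.polyfit(A[:,0],A[:,2],1)
for _ in range(4):
    e=abs(A[:,2]-np.polyval(k,A[:,0]));A=A[e<max(.004,np.percentile(e,80))];k=np.polyfit(A[:,0],A[:,2],1)
print('lid angle',-np.arctan(k[0]),len(A),env.get_state()['wrist_force'].round(1))
E
python3 lid.py
```

```text
lid angle 0.37789542061236614 3801 [-6.5 -0.8  5.3]
```

Lid popped (0.38 rad). Withdraw.

carry_out(
  steps=[
    [[0,0,0],[0,0,-1],255],
    [[0,0,0],[0,-0.1,-3],255],
    [[0,0,0],[0,-0.1,-5],255],
    [[0,0,0],[0,-0.1,-7],255],
    [[0,0,0],[0,-0.1,-9.5],255],
    [[0,0,0],[0,-0.1,-12],255],
    [[0,0,0],[0,-0.1,-14.5],255],
    [[0,0,0],[0,-0.1,-15],255],
  ],
)

```text
clock: 9.6
tcp_pos: [0.445, 0.2322, 0.3354]
orientation: [0.182, 0.693, 0.675, 0.178]
wrist_force: [-0.1, -0.1, -0.6]
finger_gap: 0.0169
grip_force: 88.9
```

```bash
python3 lid.py
python3 - <<'E'
from h import *
Rt=down(98.5)*ROT; s=env.get_state()
t=tcp_for_tip([.5577,-.1885,.19],Rt); print(s['tcp_pos'],t); plan(t,Rt)
E
```

```text
lid angle 0.37916443529684385 3792 [-0.3  0.3 -0.9]
[0.44479691 0.23208483 0.33477478] [ 0.55749343 -0.19176641  0.33052238]
turn [30.2  2.5 -9.8] shift [-42.08  10.56   6.45]
```

carry_out(
  steps=[
    [[4,0.3,-1.3],[-4,0.5,0],255],
    [[8,0.6,-2.6],[-9.5,2,0.8],255],
    [[12,1,-3.9],[-15,3.5,1.8],255],
    [[16,1.3,-5.2],[-20.5,5,2.8],255],
    [[20,1.6,-6.5],[-26,6.5,3.8],255],
    [[24,2,-7.8],[-31.5,8,4.8],255],
    [[28,2.3,-9],[-37,9.3,5.7],255],
    [[30.2,2.5,-9.8],[-42.1,10.6,6.4],255],
  ],
)

```text
clock: 10.65
tcp_pos: [0.5579, -0.1952, 0.3274]
orientation: [-0.007, 0.653, 0.757, -0.007]
wrist_force: [0.8, 0.6, -0.1]
finger_gap: 0.0169
grip_force: 88.5
```

carry_out(
  steps=[
    [[0,0,0],[0,0,0],255],
    [[0,0,0],[0,0,0],255],
    [[0,0,0],[0,0,0],255],
    [[0,0,0],[0,0,0],255],
    [[0,0,0],[0,0,0],255],
    [[0,0,0],[0,0,0],255],
    [[0,0,0],[0,0,0],255],
    [[0,0,0],[0,0,0],255],
  ],
)

```text
clock: 11.65
tcp_pos: [0.5571, -0.1925, 0.3298]
orientation: [-0.005, 0.653, 0.757, -0.007]
wrist_force: [0.0, 0.9, 0.1]
finger_gap: 0.0171
grip_force: 88.4
```

```bash
python3 - <<'E'
from h import *
c,im,d=shot('wrist','w5.png'); s=env.get_state(); print(s['tcp_pos'],tool()[1].as_matrix().round(3))
np.savez('pics/w5.npz',W=cloud(c,d),im=im,p=s['tcp_pos'],o=s['orientation'])
E
python3 rod.py w5
```

```text
[ 0.55713873 -0.19247386  0.32972863] [[-0.147  0.989 -0.017]
 [ 0.989  0.147 -0.003]
 [-0.001 -0.017 -1.   ]]
handle z range [-48.6  22.1]
h -50 2689 x pct [-2.5  7.5 13. ] y [-8.3  0.4  8.6]
h -40 765 x pct [ 3.5 12.7 13.3] y [-9.7  0.1 10.1]
h -30 583 x pct [11.6 12.7 13.3] y [-8.3  0.5  9.2]
h -20 474 x pct [11.8 12.7 13.2] y [-8.2  0.5  9.2]
h -10 388 x pct [11.7 12.7 13.2] y [-8.   0.5  9.3]
h 0 314 x pct [12.  12.7 13.1] y [-7.7  0.5  9.2]
h 10 265 x pct [11.9 12.7 13.1] y [-7.6  1.   9.3]
h 20 110 x pct [ 2.9 12.3 12.9] y [-9.3  1.6 11. ]
s 15 291 x max [12.5 15.7] y [-11.    1.6  13.1]
s 25 253 x max [14.2 16.5] y [-11.6   0.6  12.9]
s 55 52 x max [7.3 7.7] y [-2.   1.2  4.5]
s 65 57 x max [7.  7.8] y [-2.1  1.3  5.4]
s 75 49 x max [7.  7.7] y [-2.2  1.3  4.9]
s 85 44 x max [7.1 7.8] y [-2.3  1.7  5.1]
s 95 37 x max [7.1 7.7] y [-1.7  2.2  5.3]
s 105 34 x max [7.2 7.6] y [-1.7  1.8  5.4]
s 115 32 x max [7.  7.5] y [-1.8  2.3  5.6]
s 125 28 x max [7.  7.5] y [-1.9  1.9  5.8]
s 135 17 x max [7.1 7.7] y [-1.   2.4  6. ]
top ((566.4258422851562, -230.2017059326172), (77.245849609375, 135.3254852294922), 8.60433578491211)
orange 267 [ 543.2 -188.2  127.6] [ 6.6 41.7] 7.925418853759766
orange 265 [ 571.2 -183.8  127.6] [ 6.5 40.7] 9.459356307983398
```

View pics/w5.png

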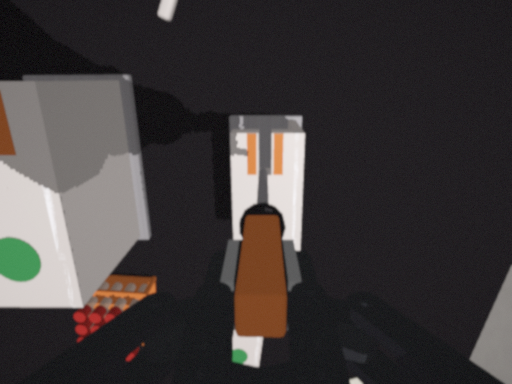

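Stripes are at (252,153) and (278,153), with the tip between them at about (263,172). It needs about 1 mm in tool y, then I descend.

carry_out(
  steps=[
    [[0,0,0],[0,0.1,1.5],255],
    [[0,0,0],[0,0.1,3.5],255],
    [[0,0,0],[0,0.1,5],255],
    [[0,0,0],[0,0.1,6],255],
    [[0,0,0],[0,0.1,7],255],
    [[0,0,0],[0,0.1,8.5],255],
    [[0,0,0],[0,0.1,10],255],
    [[0,0,0],[0,0.1,10],255],
  ],
)

```text
clock: 12.7
tcp_pos: [0.5556, -0.1922, 0.228]
orientation: [-0.007, 0.653, 0.757, -0.007]
wrist_force: [0.1, -0.4, -1.4]
finger_gap: 0.0169
grip_force: 88.7
```

carry_out(
  steps=[
    [[0,0,0],[0,0,1],255],
    [[0,0,0],[0,0,2.5],255],
    [[0,0,0],[0,0,4],255],
    [[0,0,0],[0,0,5.5],255],
    [[0,0,0],[0,0,6.5],255],
    [[0,0,0],[0,0,7],255],
    [[0,0,0],[0,0,7],255],
    [[0,0,0],[0,0,7],255],
  ],
)

```text
clock: 13.7
tcp_pos: [0.5554, -0.193, 0.16]
orientation: [-0.005, 0.653, 0.757, -0.007]
wrist_force: [-0.3, -0.5, -0.9]
finger_gap: 0.017
grip_force: 88.5
```

Run:
```python
from h import *
s=env.get_state(); print(s['tcp_pos'].round(4),s['wrist_force'].round(1),tool()[1].as_matrix().round(3)[:,2])
c,im,d=shot('wrist','w6.png');W=cloud(c,d);p,r=tool();T=r.inv().apply((W-p).reshape(-1,3)).reshape(W.shape)*1000
hsv=cv2.cvtColor(im,cv2.COLOR_RGB2HSV);o=(cv2.inRange(hsv,(3,130,60),(20,255,255))>0)&(abs(T[...,1])<14)&(T[...,2]<25)
print(np.percentile(T[o][:,2],[1,99]), 'handle top world z',np.percentile(W[o][:,2],98))
top=(abs(W[...,2]-.128)<.006);print(np.median(W[top][:,2]))
```

```text
[ 0.5554 -0.193   0.16  ] [-0.3 -0.5 -0.9] [-0.016 -0.004 -1.   ]
[-48.51064743  24.04264506] handle top world z 0.20830899881561574
0.1273480551190547
```

Tool z was tilted 1°, so the straight descent drifted about 2.5 mm in -x. I'll centre it, settle the collar, then release.

carry_out(
  steps=[
    [[0,0,0],[0,0.1,0],255],
    [[0,0,0],[0,0.25,0],255],
    [[0,0,0],[0,0.25,0.1],255],
    [[0,0,0],[0,0.25,0.1],255],
    [[0,0,0],[0,0.25,0.1],255],
    [[0,0,0],[0,0.25,0.1],160],
    [[0,0,0],[0,0.25,0.1],100],
    [[0,0,0],[0,0.25,0.1],0],
  ],
  force=20,
)

```text
clock: 14.75
tcp_pos: [0.5576, -0.1925, 0.1584]
orientation: [-0.006, 0.653, 0.757, -0.007]
wrist_force: [-0.5, -0.6, -0.4]
finger_gap: 0.0668
grip_force: 0.0
```

carry_out(
  steps=[
    [[0,0,0],[0,0,0],0],
    [[0,0,0],[0,0,0],0],
    [[0,0,0],[0,0,0],0],
    [[0,0,0],[0,0,0],0],
    [[0,0,0],[0,0,-1],0],
    [[0,0,0],[0,0,-3],0],
    [[0,0,0],[0,0,-6],0],
    [[0,0,0],[0,0,-9],0],
  ],
)

```text
clock: 15.75
tcp_pos: [0.5592, -0.1922, 0.2503]
orientation: [-0.005, 0.653, 0.757, -0.007]
wrist_force: [-0.1, -0.2, 0.6]
finger_gap: 0.0853
grip_force: 0.0
```

carry_out(
  steps=[
    [[0,0,0],[0,0,-4],0],
    [[0,0,0],[0,0,-8],0],
    [[0,0,0],[0,0,-11],0],
    [[0,0,0],[0,0,-11],120],
    [[0,0,0],[0,0,-11],255],
    [[0,0,0],[0,0,-11],255],
    [[0,0,0],[0,0,-11],255],
    [[0,0,0],[0,0,-11],255],
  ],
)

```text
clock: 16.75
tcp_pos: [0.5609, -0.1917, 0.3582]
orientation: [-0.006, 0.653, 0.757, -0.007]
wrist_force: [-0.8, -0.0, -0.2]
finger_gap: 0.0001
grip_force: 0.0
```

```bash
python3 - <<'E'
from h import *
s=env.get_state(); print(s['clock'],s['tcp_pos'].round(4),s['wrist_force'].round(1),s['joint_pos'].round(2))
c,im,d=shot('wrist','w7.png')
c,im2,d=shot('scene')
cv2.imwrite('pics/c7.png',np.hstack([cv2.resize(im,(400,300)),cv2.resize(im2[190:310,140:300],(400,300))])[:,:,::-1])
E
python3 m2.py w8 | tail -9; python3 lid.py
```

```text
16.75 [ 0.5609 -0.1917  0.3582] [-0.8 -0.  -0.2] [-0.46  0.37  0.44  1.65 -0.01  0.96]
top 6874 ((568.2650146484375, -242.37973022460938), (77.17151641845703, 159.797119140625), 8.545145988464355) 0.12720317773174997
green 502 261.0 227.0 [ 0.5718 -0.283   0.1275] 0.364 [ 566.1 -240.2] [ 30.9 120. ] 7.8
orange 992 261.0 155.0 [ 0.557  -0.1825  0.1617] 0.209 [ 557.3 -186.6] [35.  41.3] 7.7
orange 28 152.0 306.0 [ 0.5257 -0.1848  0.4113] 0.415 [ 525.6 -184.9] [4.1 1.8] 9.3
handle 0.14 58 [ 0.5558 -0.18    0.1508] [ 555.7 -180.2] [16.3  1. ] 8.7
handle 0.16 71 [ 0.5557 -0.1802  0.1707] [ 555.4 -180.3] [16.8  1.8] 11.2
handle 0.18 86 [ 0.556  -0.1801  0.1898] [ 555.8 -180.8] [17.9  2.6] 7.4
handle 0.203 332 [ 0.5567 -0.1871  0.2069] [ 557.1 -187.8] [17.4 16.3] 9.8
lid angle 0.38047705434829454 3800 [0.5 0.2 0.2]
```

View pics/c7.png

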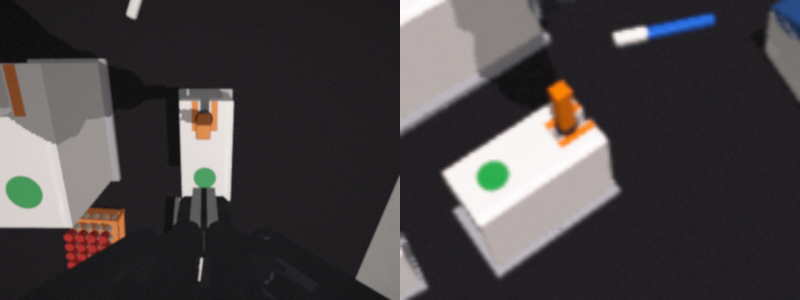

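The rod hangs upright in the notch and the gripper is closed and clear. Now the lip: I take its geometry from the closed-lid view w4 and rotate it about the hinge.

```bash
cat > lip.py <<'E'
from h import *
D=np.load('slot.npz');S=D['S'];psi=np.arctan2(-D['n'][1],-D['n'][0])
F=np.array([np.cos(psi),np.sin(psi),0]);L=np.array([-np.sin(psi),np.cos(psi),0]);Z=np.array([0,0,1.])
O=np.array([S[0],S[1],0])
def cw(f,l,z): return O+F*f+L*l+Z*z
def cf(W): return np.stack([(W-O)@F,(W-O)@L,W[...,2]],-1)
def pose(th,phi,over,gap,l=0,a0=0.):
    """finger axis direction phi rad below horizontal; TCP 'over' m past the lip edge along the lid, axis 'gap' m under the lid's lower plane"""
    r=.228; e=np.array([.245-r*np.cos(th+a0),.167+r*np.sin(th+a0)])
    t=e+over*np.array([np.cos(th),-np.sin(th)])-gap*np.array([np.sin(th),np.cos(th)])
    return cw(t[0],l,t[1]),down(90+np.degrees(psi),-90+np.degrees(phi))
E
python3 - <<'E'
from lip import *
f=np.load('pics/w4.npz');W=f['W'];im=f['im'].astype(int)
C=cf(W)
g=(abs(im.max(-1)-im.min(-1))<25)&(im.mean(-1)>60)&(im.mean(-1)<210);g[:,:295]=0;g[:,325:]=0;g[:95]=0;g[215:]=0
for v in range(110,205,15):
    u=np.nonzero(g[v])[0]
    if len(u): print(v,u.min(),u.max(),(C[v,u[0]+1]*1000).round(1),(C[v,u[len(u)//2]]*1000).round(1),(C[v,u[-1]-1]*1000).round(1),im[v,u[len(u)//2]])
P,Q=pose(.38,.38-.09,-.09,.045); print(P); p0,R0=tool(); plan(P,Q)
E
```

```text
110 298 324 [ 16.5  46.1 175.9] [ 27.4  46.  180.6] [ 41.6  45.4 181.6] [150 147 147]
125 297 324 [ 17.2  31.4 174. ] [ 28.7  31.4 180.1] [ 42.9  30.6 181.3] [148 146 146]
140 297 324 [ 17.2  16.7 175. ] [ 28.   16.8 182.1] [ 44.1  15.2 181.3] [149 146 147]
155 296 324 [ 16.5   1.4 175.2] [ 28.    1.4 181.6] [ 45.3  -0.6 181.3] [149 146 145]
170 296 324 [ 16.3 -14.1 176.3] [ 29.4 -14.7 181. ] [ 45.5 -16.5 182.5] [146 145 145]
185 295 324 [ 16.9 -30.8 174.6] [ 30.4 -31.2 180.8] [ 45.9 -33.  183.4] [144 142 143]
200 295 324 [ 16.9 -47.3 175.5] [ 31.4 -48.2 180.9] [ 46.2 -49.8 184.5] [142 140 139]
[0.49320837 0.23287027 0.2431628 ]
turn [-74.2  -6.3   8.6] shift [43.02 -0.25 11.52]
```

carry_out(
  steps=[
    [[-4,-0.3,0.5],[4,-0.2,0],255],
    [[-10,-0.9,1.2],[9,-0.5,0],255],
    [[-17,-1.5,2],[14.5,-0.8,0],255],
    [[-24,-2,3],[20,-1.1,0],255],
    [[-31,-2.6,4],[25.5,-1.4,1],255],
    [[-38,-3.2,4.5],[31,-1.7,2],255],
    [[-44,-3.7,5],[36,-2,3],255],
    [[-50,-4.2,6],[40,-2.1,4],255],
  ],
)

```text
clock: 17.95
tcp_pos: [0.4794, 0.202, 0.3198]
orientation: [0.299, 0.63, 0.654, 0.293]
wrist_force: [1.0, 0.3, 0.6]
finger_gap: 0.0002
grip_force: 0.0
```

```bash
sed -i 's/a0=0\./a0=.0175/' lip.py
python3 - <<'E'
from lip import *
env.read_camera('scene');env.read_camera('scene')
s=env.get_state();print(s['tcp_pos'].round(4),s['joint_pos'].round(2),s['qvel'].round(2))
P,Q=pose(.38,.38-.09,-.09,.045); print(P); plan(P,Q)
E
```

```text
[0.4753 0.2043 0.3133] [ 0.43 -0.38 -0.78  0.36 -0.31  1.82] [-0.1   0.01  0.11  0.1   0.04 -0.06]
[0.4947202  0.23283173 0.24685503]
turn [-24.4  -2.4   3. ] shift [ 2.95 -3.61  5.87]
```

Run:
```python
from lip import *
P,Q=pose(.38,.38-.09,-.04,.045); print(P); plan(P,Q)
s=env.get_state();print(s['tcp_pos'].round(4),s['qvel'].round(2))
```

```text
[0.54113835 0.23164848 0.22830901]
turn [-24.4  -2.4   3. ] shift [ 2.71 -1.96 10.58]
[0.4753 0.2043 0.3133] [-0.1   0.01  0.11  0.1   0.04 -0.06]
```

carry_out(
  steps=[
    [[-4,-0.4,0.5],[0.6,-0.6,2],255],
    [[-8,-0.8,1],[1.2,-1.2,4],255],
    [[-12,-1.2,1.5],[1.8,-1.8,6],255],
    [[-16,-1.6,2],[2.4,-2.4,8],255],
    [[-20,-2,2.5],[3,-2.8,9.5],255],
    [[-24,-2.4,3],[3.3,-3,10.3],255],
    [[-24,-2.4,3],[3.3,-3,10.3],255],
    [[-24,-2.4,3],[3.3,-3,10.3],255],
  ],
)

```text
clock: 19.05
tcp_pos: [0.5671, 0.2676, 0.2568]
orientation: [0.424, 0.596, 0.56, 0.389]
wrist_force: [0.1, -0.6, 0.5]
finger_gap: 0.0002
grip_force: 0.0
```

```bash
python3 lid.py
python3 - <<'E'
from lip import *
s=env.get_state();print(s['tcp_pos'].round(4),s['joint_pos'].round(2),s['qvel'].round(2))
c,im,d=shot('wrist','w9.png')
print('now');P,Q=pose(.38,.38-.09,-.04,.045);plan(P,Q)
P,Q=pose(.38,.38-.09,.02,.035); print(P); plan(P,Q)
E
```

```text
lid angle 0.379174470299611 3781 [-1.   0.4 -0.3]
[0.5671 0.2675 0.2575] [ 0.59  0.05 -1.03 -0.65 -0.62  1.82] [ 0.   -0.01 -0.   -0.01 -0.    0.  ]
now
turn [-3.   2.5 -0.3] shift [-3.73 -3.61 -1.19]
[0.60054813 0.23013405 0.21534043]
turn [-3.   2.5 -0.3] shift [-3.46 -2.83  4.84]
```

View pics/w9.png

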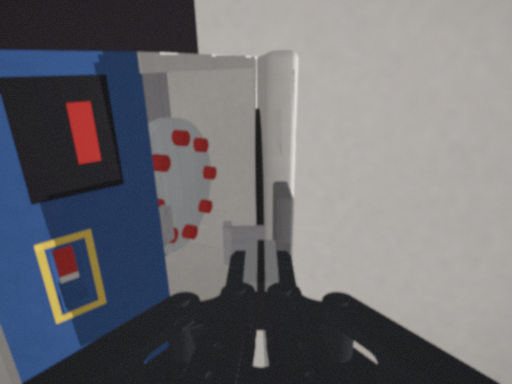

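The view shows the open lid at right, the chamber inside, and the slot at (72,275). Joint 3 is at its limit (-1.03), so a near-level tool does not fit here. A steeper tool, about 50° below level, still lifts the edge with the back of the finger and folds the arm less. I'll retreat and re-pitch.

carry_out(
  steps=[
    [[3,0,0],[0,0.3,-1.5],255],
    [[8,0,0],[0,0.6,-3],255],
    [[13,0,0],[0,1,-4.5],255],
    [[18,0,0],[0,1.4,-5.6],255],
    [[23,0,0],[0,1.4,-5.6],255],
    [[28,0,0],[0,1.4,-5.6],255],
    [[33,0,0],[0,1.4,-5.6],255],
    [[33,0,0],[0,1.4,-5.6],255],
  ],
)

```text
clock: 20.15
tcp_pos: [0.5203, 0.2714, 0.292]
orientation: [0.238, 0.692, 0.647, 0.217]
wrist_force: [0.7, 0.3, 0.7]
finger_gap: -0.0
grip_force: 0.0
```

```bash
cat >> lip.py <<'E'
def pose2(th,phi=np.radians(50),s=.02,back=0.,l=0,a0=.0175):
    e=np.array([.245-.228*np.cos(th+a0),.167+.228*np.sin(th+a0)])
    d=np.array([np.cos(phi),-np.sin(phi)]);n=np.array([np.sin(phi),np.cos(phi)])
    t=e+s*d-(.0145+back)*n
    return cw(t[0],l,t[1]),down(90+np.degrees(psi),-90+np.degrees(phi))
E
python3 - <<'E'
from lip import *
env.read_camera('scene');env.read_camera('scene')
s=env.get_state();print(s['tcp_pos'].round(4),s['joint_pos'].round(2),s['qvel'].round(2),tool()[1].as_matrix()[:,2].round(3))
for b,s_ in ((.03,-.02),(.015,.02)):
    P,Q=pose2(.385,s=s_,back=b);print(P.round(4));plan(P,Q)
E
```

```text
[0.5187 0.2713 0.2895] [ 0.52 -0.08 -0.47  0.62 -0.35  2.06] [ 0.01  0.   -0.03 -0.    0.    0.  ] [ 0.606 -0.049 -0.794]
[0.5485 0.2315 0.243 ]
turn [-2.6  2.  -1.6] shift [-3.73 -0.27  5.69]
[0.5857 0.2305 0.222 ]
turn [-2.6  2.  -1.6] shift [-3.55  1.4   9.61]
```

carry_out(
  steps=[
    [[-1,0.7,-0.5],[-1.2,-0.3,1.5],255],
    [[-2.6,2,-1.6],[-2.5,-0.3,3.5],255],
    [[-2.6,2,-1.6],[-3.7,-0.3,5.7],255],
    [[-2.6,2,-1.6],[-3.7,-0.1,6.7],255],
    [[-2.6,2,-1.6],[-3.6,0.5,8],255],
    [[-2.6,2,-1.6],[-3.6,1.2,9.2],255],
    [[-2.6,2,-1.6],[-3.6,1.4,9.6],255],
    [[-2.6,2,-1.6],[-3.6,1.4,9.6],255],
  ],
)

```text
clock: 21.25
tcp_pos: [0.5859, 0.2307, 0.2213]
orientation: [0.244, 0.673, 0.656, 0.238]
wrist_force: [-0.9, 0.1, 0.4]
finger_gap: -0.0003
grip_force: 0.0
```

```bash
python3 lid.py
python3 - <<'E'
from lip import *
s=env.get_state();print(s['tcp_pos'].round(4),s['joint_pos'].round(2),s['qvel'].round(2),tool()[1].as_matrix()[:,2].round(3))
p0,R0=tool()
for t in (.385,.45,.55,.65,.75,.85,.95,1.0):
    P,Q=pose2(t);print(t,end=' ');plan(P,R0)
E
```

```text
lid angle 0.3800603588786318 3787 [-0.1 -0.2 -0.2]
[0.5857 0.2307 0.2215] [ 0.36 -0.   -0.61  0.3  -0.25  1.87] [ 0.   -0.01 -0.    0.    0.    0.  ] [ 0.641 -0.016 -0.767]
0.385 turn [0. 0. 0.] shift [-0.02  1.53 -0.05]
0.45 turn [0. 0. 0.] shift [-0.02  2.88 -0.68]
0.55 turn [0. 0. 0.] shift [-0.02  5.01 -1.47]
0.65 turn [0. 0. 0.] shift [-0.02  7.22 -2.05]
0.75 turn [0. 0. 0.] shift [-0.03  9.47 -2.41]
0.85 turn [0. 0. 0.] shift [-0.03 11.74 -2.54]
0.95 turn [0. 0. 0.] shift [-0.03 14.02 -2.44]
1.0 turn [0. 0. 0.] shift [-0.03 15.15 -2.3 ]
```

Lift along the arc: first to about 0.65, then check.

carry_out(
  steps=[
    [[0,0,0],[0,0.8,0],255],
    [[0,0,0],[0,1.5,-0.1],255],
    [[0,0,0],[0,2.2,-0.4],255],
    [[0,0,0],[0,3,-0.7],255],
    [[0,0,0],[0,4,-1.1],255],
    [[0,0,0],[0,5,-1.5],255],
    [[0,0,0],[0,6.1,-1.8],255],
    [[0,0,0],[0,7.2,-2.1],255],
  ],
)

```text
clock: 22.3
tcp_pos: [0.6277, 0.2295, 0.2844]
orientation: [0.244, 0.673, 0.656, 0.238]
wrist_force: [-1.2, -0.4, -2.3]
finger_gap: -0.0002
grip_force: 0.5
```

```bash
python3 lid.py
```

```text
lid angle 0.6415690135282431 3511 [ 0.5 -1.   0.8]
```

carry_out(
  steps=[
    [[0,0,0],[0,0.8,-0.1],255],
    [[0,0,0],[0,1.7,-0.3],255],
    [[0,0,0],[0,2.7,-0.4],255],
    [[0,0,0],[0,3.7,-0.4],255],
    [[0,0,0],[0,4.6,-0.4],255],
    [[0,0,0],[0,5.4,-0.4],255],
    [[0,0,0],[0,6,-0.4],255],
    [[0,0,0],[0,6.3,-0.4],255],
  ],
)

```text
clock: 23.35
tcp_pos: [0.6732, 0.2284, 0.327]
orientation: [0.244, 0.673, 0.657, 0.238]
wrist_force: [-0.4, 0.4, -1.6]
finger_gap: -0.0003
grip_force: 1.0
```

```bash
python3 lid.py
```

```text
lid angle 0.9043719386871695 2569 [-0.8  0.6 -1.7]
```

carry_out(
  steps=[
    [[0,0,0],[0,0.2,0],255],
    [[0,0,0],[0,0.4,0],255],
    [[0,0,0],[0,0.6,0],255],
    [[0,0,0],[0,0.8,0],255],
    [[0,0,0],[0,0.9,0.1],255],
    [[0,0,0],[0,1,0.1],255],
    [[0,0,0],[0,1,0.1],255],
    [[0,0,0],[0,1,0.1],255],
  ],
)

```text
clock: 24.4
tcp_pos: [0.6801, 0.2282, 0.3321]
orientation: [0.244, 0.673, 0.657, 0.237]
wrist_force: [-7.7, -0.4, -1.8]
finger_gap: 0.0001
grip_force: 3.6
```

```bash
python3 lid.py
```

```text
lid angle 0.9323990782719319 2316 [-7.7 -0.3 -1.1]
```

carry_out(
  steps=[
    [[0,0,0],[0,0.1,0],255],
    [[0,0,0],[0,0.2,0],255],
    [[0,0,0],[0,0.3,0],255],
    [[0,0,0],[0,0.3,0],255],
    [[0,0,0],[0,0.3,0],255],
    [[0,0,0],[0,0.3,0],255],
    [[0,0,0],[0,0.3,0],255],
    [[0,0,0],[0,0.3,0],255],
  ],
)

```text
clock: 25.45
tcp_pos: [0.6813, 0.2282, 0.3329]
orientation: [0.243, 0.673, 0.658, 0.237]
wrist_force: [-11.6, -0.3, -1.2]
finger_gap: 0.0002
grip_force: 5.2
```

```bash
python3 lid.py
```

```text
lid angle 0.9399489393825321 2282 [-12.   -0.2  -2.1]
```

carry_out(
  steps=[
    [[0,0,0],[0,0.1,0],255],
    [[0,0,0],[0,0.2,0],255],
    [[0,0,0],[0,0.3,0],255],
    [[0,0,0],[0,0.4,0],255],
    [[0,0,0],[0,0.4,0],255],
    [[0,0,0],[0,0.4,0],255],
    [[0,0,0],[0,0.4,0],255],
    [[0,0,0],[0,0.4,0],255],
  ],
)

```text
clock: 26.5
tcp_pos: [0.683, 0.2281, 0.334]
orientation: [0.242, 0.673, 0.658, 0.235]
wrist_force: [-16.8, -0.2, -0.5]
finger_gap: -0.0002
grip_force: 7.1
```

```bash
python3 lid.py
```

```text
lid angle 0.9451181769508009 2202 [-16.2  -0.1  -1.7]
```

17 N at the lip against 2–5 N of hinge friction means the lid is on its stop. I'll back off downward, then withdraw.

carry_out(
  steps=[
    [[0,0,0],[0,-0.8,0],255],
    [[0,0,0],[0,-2,0],255],
    [[0,0,0],[0,-3,0],255],
    [[0,0,0],[0,-3,-2.5],255],
    [[0,0,0],[0,-3,-6],255],
    [[0,0,0],[0,-3,-10],255],
    [[0,0,0],[0,-3,-14],255],
    [[0,0,0],[0,-3,-16],255],
  ],
)

```text
clock: 27.55
tcp_pos: [0.5607, 0.2314, 0.4448]
orientation: [0.245, 0.672, 0.656, 0.241]
wrist_force: [-0.1, 0.7, 0.2]
finger_gap: 0.0002
grip_force: 0.0
```

```bash
python3 lid.py
python3 - <<'E'
from h import *
c,a,d=shot('scene','s9.png');c,b,d=shot('top')
cv2.imwrite('pics/end.png',np.hstack([cv2.resize(a,(400,300)),cv2.resize(b,(400,300))])[:,:,::-1])
s=env.get_state();print(s['clock'],s['tcp_pos'].round(3),s['wrist_force'].round(1))
E
```

```text
lid angle 0.9333050758481809 2398 [-0.9 -0.3  1.4]
27.7 [0.561 0.231 0.443] [0.1 0.1 0.6]
```

View pics/end.png

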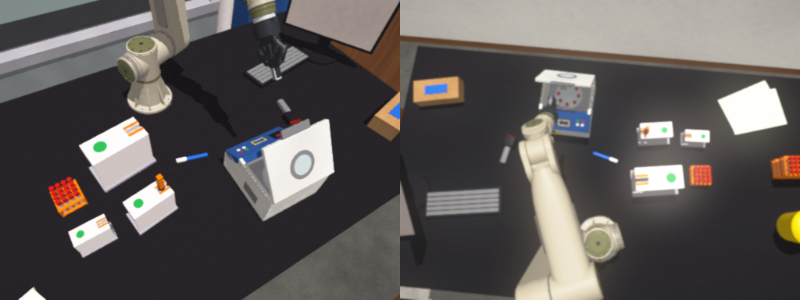

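The end picture shows the lid fully up, the rod upright in the notch at (160,185), the rack and marker where they were, and the arm clear. The measured angle fell from 0.945 rad under load to 0.933 on release, as expected if the lid rests on its stop. Handing in.

```bash
python3 -c "
from workcell import env
print(env.hand_in())"
```

```text
the job is handed in; nothing more can be done
None
```

The job is handed in at about 28 s of the 69 s allowed: the rod tripped the latch and now hangs in the stand's notch, and the lid is up at its stop (measured 0.933 rad against the stated 0.95, after meeting 17 N there); the arm is clear, the rack, marker and scanner look undisturbed, and no verdict was returned.

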